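# Reset the checkout demo: put the mixed-up groceries back on their pads

## Task

The checkout demo's groceries are mixed up. First stand the small dark-lidded amber jar in the clear box, in its empty half, without disturbing the plain white tin already there; then, parking one of the groceries on the freed grey pad on the way, stand each in the middle of the pad of its own colour: red tin on red, yellow carton on yellow, blue-lidded tub on blue. Set things down upright rather than dropping them, knock none of them over, and stand none of the three on the bare desk.

Things in the scene. Friction and masses are not known exactly. Their poses are not given: they have to be found in the camera images.
- tin_center (a point): Red-labelled steel food tin, upright cylinder 60 mm in diameter, 70 mm tall, about 0.3 kg, loose. The point is at its centre, 35 mm above its underside; z up its axis. Starts on a pad of another colour.
- carton_center (a point): Yellow carton with a white band, upright, 60 mm (its x) by 44 mm (its y) by 80 mm tall (z), about 0.2 kg, loose. The point is at its centre, 40 mm above its underside. Starts on a pad of another colour, turned by up to about 45 degrees either way; which way round it ends does not matter.
- tub_center (a point): White round tub with a blue lid and a blue band, upright cylinder 62 mm in diameter, 60 mm tall, about 0.25 kg, loose. The point is at its centre, 30 mm above its underside; z up its axis. Starts on a pad of another colour.
- jar_center (a point): Small amber glass jar with a black lid and a white label, upright cylinder 46 mm in diameter, 64 mm tall, about 0.2 kg, loose. The point is at its centre, 32 mm above its underside; z up its axis. Starts on the grey pad.
- pad_red: Red square plastic pad, 100 x 100 x 12 mm, flat on top, fixed to the desk. Origin at the centre of its underside; its top is 12 mm above that. 
- pad_yellow: Yellow square plastic pad, 100 x 100 x 12 mm, flat on top, fixed to the desk. Origin at the centre of its underside; its top is 12 mm above that. 
- pad_blue: Blue square plastic pad, 100 x 100 x 12 mm, flat on top, fixed to the desk. Origin at the centre of its underside; its top is 12 mm above that. 
- pad_grey: Grey square plastic pad, 100 x 100 x 12 mm, flat on top, fixed to the desk. Origin at the centre of its underside; its top is 12 mm above that. The jar stands on it at the start; once cleared it is the free parking spot.
- store_box: Clear open-topped plastic storage box with a white rim and blue handles on its two short ends, 260 mm (its x) by 190 mm (its y) outside, walls and floor 4 mm thick, rim 53 mm above its underside; fixed to the desk. Origin at the centre of its underside. A plain white tin stands in its +x half (away from the robot), centred about 60 mm from the box centre; the half nearer the robot (centre 60 mm towards -x) is empty.
- plain_tin_center (a point): Plain white tin standing in the far half of the clear box, 54 mm in diameter, 60 mm tall; point at its centre, 30 mm above its underside. To be left where it is.
Not all that is in view belongs to the job. Leave any purple look-alike of the part that bears jar_center alone.

How it is judged:
By the outcome, as a careful person would: the job done as asked, in the order asked, and still so for the second after the job is handed in, with the robot touching nothing.
It also fails if it takes over 128 s, if anything falls off the work surface, if the arm or the gripper's body presses on something with over 40 N, if the wrist force passes 120 N, or if a joint passes its speed limit or range.

## Robot

A 7-joint arm with a two-finger parallel gripper is mounted at the origin on the work surface. World frame = base frame: x ahead of the robot, y to its left, z up, the work surface at z = 0. Lengths are in m, angles in rad, forces in N, time in s.
With the tool pointing down it reaches from about 0.425 to 0.95 m from the base axis. Payload 4.7 kg.
Tool frame: the origin (TCP) lies at the very end of the fingers, on their centre line; the grasp point (between the pads) lies 19 mm behind it (hold_point_z is the distance from the TCP to the grasp point, in m); z points along the fingers, y is the direction in which the jaws open and shut (so a half turn about z gives the same grasp; the last joint's range is limited). The gripper opens to 85 mm and grips with 20 to 120 N. Pads are 22 mm wide; open, the fingers measure 114 mm over their backs; the gripper's body (76 mm by 85 mm) begins 54 mm behind the grasp point. The pads swing forward as they close: fully open they stand 13 mm farther back than shut.
Start: joints at [1.149, 0.469, -0.049, 1.532, 0.024, 1.141, -0.082], TCP at [0.258, -0.624, 0.231] pointing down, gripper open.
Joint ranges: [-2.59, 2.59], [-0.33, 1.99], [-1.39, 1.29], [0.1, 2.45], [-1.04, 4.18], [0.21, 1.99], [-2.66, 2.66]. Speed limits (rad/s): [2.57, 2.57, 3.14, 3.14, 3.14, 3.14, 3.14].

## Interface

Orientations are given as a unit quaternion [x, y, z, w].
In Python, from plant import sense, camera, sign_off, hold_point_z gives the robot as it stands.
- The arm moves only by the tool apply_moves, never from a script. Its argument "motion" is a list of rows, each an object with "jaw": the opening, from -1 (shut) to 1 (fully open), so that 0 is half open; "linear": the shift along the tool's x, y, z in mm, a list of three; "rot": the turn, a rotation vector about the tool's x, y, z in rad, a list of three. A call has 1 to 10 rows; each row is the pose to reach, as a shift and turn from the pose commanded when the call began, along the tool's axes at that moment; what a row does not reach only later rows make up. A row lasts 1/10 s, in which the tool goes at most 50 mm and 8.59 degrees, less where a joint would pass 70% of its speed; a pose out of reach is approached as far as the arm can. A call with a gripper value outside its range is refused whole. The fingers move at their own pace and stop on an object; "squeeze" is the grip in N (left out, the last holds). Time passes only in rows, so rows that repeat a pose let the fingers close. It gives the time, the measured TCP pose, the force and the opening at its end, in the units of the state.
- sense(): the state, without advancing time (a new reading comes with each control period).
- camera(name): name is "scene" or "top" or "wrist"; returns a dict with "pixels" (420x560x3 uint8, red, green, blue), "fx", "fy", "cx", "cy" (pixels), "view" (4x4, takes a point from world to camera coordinates). Camera axes: x right, y down, z forward; pixel columns grow to the right and rows downward; lengths in m; the calibration is good to about 2 mm. A picture is of the moment at which its call begins. There is no depth.
- sign_off(): hands the job in, once; it reports no verdict.
The state is a dict: "clock": time; "joints": joint angles; "dq": joint speeds; "effort": joint torques, N m; "eef_pos": TCP position; "eef_rot": TCP orientation; "contact_force": force on the tool from outside, world axes, zero at the start; "moment": the same for the moment, N m; "finger_gap": finger opening in m.
Only numpy, scipy, OpenCV 4.12 (cv2) and the standard library are available. Lean on these libraries where they do the work, as an engineer would, in place of code of your own. Each camera call takes 0.05 s, during which the arm holds its last target. There are 200 camera calls.

## Working session

There is one attempt and no reset: what is moved stays moved. The work goes in short steps, Python scripts to look and compute and a tool call to move; the robot and the scene stay as the last step left them, time stands still between calls to the robot, and variables do not carry over. Pictures are saved under pics/ and viewed, about 12 in all and at most 16, crops included, and the job is handed in when it is done.

Besides the shell and the picture viewer there is one more tool, called as name(argument=value, ...) on one line, values as JSON. apply_moves: Moves the arm, as the interface text tells. Its arguments: {"type":"object","properties":{"motion":{"type":"array"},"squeeze":{"type":"number"}},"required":["motion"]}

```bash
mkdir -p pics; ls; python3 - <<'E'
from plant import sense,camera,hold_point_z
import cv2,numpy as np
s=sense();print({k:np.round(v,3).tolist() for k,v in s.items()},hold_point_z)
for n in("top","scene"):
    c=camera(n);cv2.imwrite(f"pics/{n}0.png",c["pixels"][...,::-1]);np.savez(f"{n}0.npz",**c)
    print(n,c["fx"],c["cx"],c["cy"],np.round(c["view"],3).tolist())
E
```

```text
pics
{'clock': 0.0, 'joints': [1.149, 0.469, -0.049, 1.534, 0.024, 1.141, -0.082], 'dq': [0.001, -0.001, 0.001, -0.001, 0.001, -0.0, 0.0], 'effort': [-0.001, -51.031, -0.046, -23.771, 0.011, 0.007, 0.0], 'eef_pos': [0.258, -0.623, 0.23], 'eef_rot': [0.981, 0.195, -0.0, -0.001], 'contact_force': [-0.035, -0.556, 0.034], 'moment': [-0.015, -0.003, 0.014], 'finger_gap': 0.086} 0.0187
top 458.386461668198 273.81550751764377 205.20165374606435 [[-0.022, -1.0, -0.002, 0.07], [-0.999, 0.022, -0.037, 0.495], [0.037, 0.002, -0.999, 0.937], [0.0, 0.0, 0.0, 1.0]]
scene 437.110939483403 280.73647972355485 205.05634733271643 [[-0.476, 0.879, -0.013, 0.196], [0.764, 0.406, -0.502, -0.373], [-0.436, -0.249, -0.865, 1.275], [0.0, 0.0, 0.0, 1.0]]
```

View pics/top0.png

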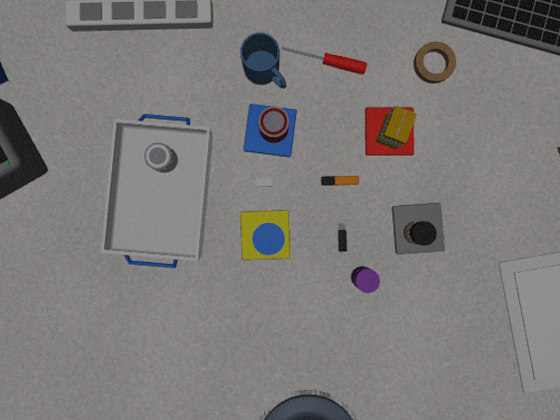

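View pics/scene0.png

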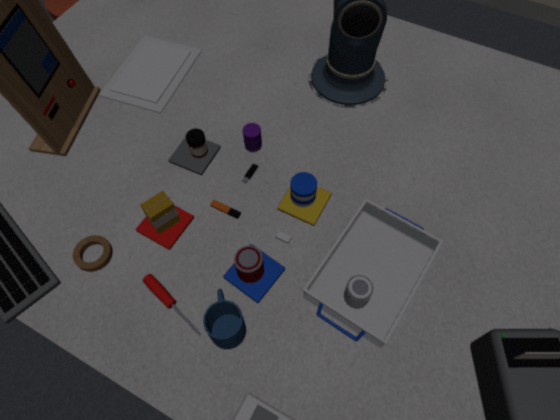

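Top view: red tin (274,123) stands on blue, blue-lidded tub (268,238) on yellow, carton (399,127) on red, the jar (422,232) on grey. The box is at (158,190) with the white tin in its far half, and the purple decoy is at (366,280). Next I measure these positions.

```bash
cat >h.py <<'E'
import numpy as np,cv2
def ray(c,uv,z):
    V=np.array(c["view"]);R,t=V[:3,:3],V[:3,3];uv=np.atleast_2d(uv).astype(float)
    d=np.c_[(uv[:,0]-c["cx"])/c["fx"],(uv[:,1]-c["cy"])/c["fy"],np.ones(len(uv))]@R
    o=-R.T@t
    return (o+d*((z-o[2])/d[:,2])[:,None])[:,:2]
def proj(c,p):
    V=np.array(c["view"]);q=V[:3,:3]@np.asarray(p,float)+V[:3,3]
    return np.array([c["fx"]*q[0]/q[2]+c["cx"],c["fy"]*q[1]/q[2]+c["cy"]])
E
python3 - <<'E'
from h import *
im={}
for n in("top","scene"):
    c=dict(np.load(n+"0.npz"));im[n]=c;p=c["pixels"];hsv=cv2.cvtColor(p,cv2.COLOR_RGB2HSV)
    # colour probes
    for uv in ([(285,150),(274,123),(268,238),(250,250),(399,120),(375,115),(422,232),(400,245),(158,155),(387,110),(404,128)] if n=="top" else [(205,160)]): print(n,uv,hsv[uv[1],uv[0]])
    vis=cv2.resize(p[90:300,90:460] if n=="top" else p[90:350,110:460],None,fx=2.15,fy=2.15,interpolation=cv2.INTER_CUBIC)
    vis=np.clip(vis*1.7,0,255).astype(np.uint8)
    cv2.imwrite(f"pics/{n}_crop.png",vis[...,::-1])
E
```

```text
top (285, 150) [108 176 148]
top (274, 123) [124  20 103]
top (268, 238) [108 178 146]
top (250, 250) [ 29 206 145]
top (399, 120) [ 23 236 124]
top (375, 115) [  2 218 146]
top (422, 232) [71 66 31]
top (400, 245) [90  6 90]
top (158, 155) [116  18 102]
top (387, 110) [  1 209 150]
top (404, 128) [ 23 209 123]
scene (205, 160) [110  13  57]
```

View pics/top_crop.png

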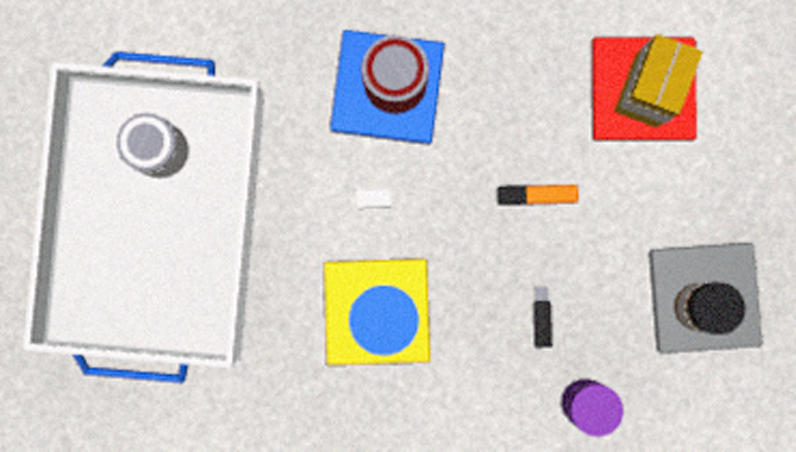

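```bash
cat >meas.py <<'E'
from h import *
def big(m,roi=None,k=3):
    m=m.astype(np.uint8)
    if roi is not None:
        z=np.zeros_like(m);x0,y0,x1,y1=roi;z[y0:y1,x0:x1]=1;m=m*z
    m=cv2.morphologyEx(m,cv2.MORPH_OPEN,np.ones((k,k)))
    cs,_=cv2.findContours(m,cv2.RETR_EXTERNAL,cv2.CHAIN_APPROX_NONE)
    return max(cs,key=cv2.contourArea)[:,0,:] if cs else None
def rect(c,cnt,z):
    w=ray(c,cnt,z)*1000
    r=cv2.minAreaRect(cv2.convexHull(w.astype(np.float32)))
    return np.round(r[0],1),np.round(r[1],1),round(r[2],1)
def circ(c,cnt,z):
    w=ray(c,cnt,z)*1000
    (x,y),r=cv2.minEnclosingCircle(w.astype(np.float32)); e=cv2.fitEllipse(w.astype(np.float32))
    return np.round([x,y,r*2],1),np.round(e[0],1),np.round(e[1],1)
def masks(c):
    h,s,v=[x.astype(int) for x in cv2.split(cv2.cvtColor(cv2.GaussianBlur(c["pixels"],(3,3),0),cv2.COLOR_RGB2HSV))]
    return h,s,v
E
python3 - <<'E'
from meas import *
c=dict(np.load("top0.npz"));h,s,v=masks(c)
blue=(abs(h-108)<8)&(s>110)&(v>100); red=((h<8)|(h>172))&(s>150)&(v>110); yel=(h>26)&(h<34)&(s>130)&(v>100)
print("blue",rect(c,big(blue,(238,95,305,165)),.012))
print("red",rect(c,big(red,(355,95,425,165)),.012))
print("yel",rect(c,big(yel|blue,(232,200,300,270)),.012))
g=(s<40)&(v>65)&(v<100);print("grey pad",rect(c,big(((v<105)&(v>0)),(385,195,455,260),5),.012))
print("tub",circ(c,big(blue,(232,200,300,270)),.072))
print("jar",circ(c,big(v<50,(385,195,455,260)),.076))
t=~blue; cnt=big((s<60)|(((h<8)|(h>170))&(v>85)),(255,104,292,150));
print("tin",circ(c,cnt,.082))
cy=(h>17)&(h<28)&(s>130)&(v>100);print("carton",rect(c,big(cy,(370,95,430,160)),.092))
q=np.array([[55,66],[262,82],[237,364],[28,347]])/2.15+90
w=ray(c,q,.053)*1000;print("box",w.round(0).tolist(),w.mean(0),rect(c,q,.053))
for n,z,xy in (("wt",.064,(149,141)),("tin",.082,(395,68)),("tub",.072,(384,320)),("jar",.076,(716,307))): print(n,ray(c,np.array(xy)/2.15+90,z)*1000)
# carton top corners from crop
k=np.array([[657,35],[702,50],[677,117],[632,102]])/2.15+90;print(rect(c,k,.092),ray(c,k,.092).tolist())
E
```

```text
blue (array([652.6,  64.8]), array([98. , 98.5]), 81.5)
red (array([ 644.8, -182.9]), array([97.4, 95.9]), 88.7)
yel (array([436.6,  80. ]), array([96.7, 96.4]), 88.8)
grey pad (array([ 442.9, -234.3]), array([100.2, 102.1]), 2.7)
tub (array([430.1,  71.8,  60.2]), array([430.3,  71.9]), array([58.4, 58.5]))
jar (array([ 434.5, -223.8,   50.3]), array([ 434.7, -223.8]), array([43.8, 49.6]))
tin (array([660.3,  50. ,  77.7]), array([657.7,  54.3]), array([55.4, 70.7]))
carton (array([ 642.6, -183.9]), array([43.4, 58.9]), 67.9)
box [[669.0, 370.0], [650.0, 179.0], [392.0, 206.0], [411.0, 397.0]] [530.58671304 287.89198494] (array([530.7, 287.8]), array([191.8, 260.3]), 84.0)
wt [[596.14425936 281.11352239]]
tin [[654.06344194  56.17406365]]
tub [[429.52386581  70.87040241]]
jar [[ 434.87528937 -224.76835749]]
(array([ 639.5, -183.4]), array([41.7, 65.2]), 68.0) [[0.6760907785302026, -0.17566859975585514], [0.6618680700814463, -0.2149101198514876], [0.6029376557141134, -0.19096227723667114], [0.6170843740640608, -0.15180219319349797]]
```

```bash
python3 - <<'E'
from meas import *
c=dict(np.load("scene0.npz"))
print((ray(c,[[65,152],[32,150],[98,90],[75,130]],0)*1000).round().tolist())
print((ray(c,[[20,0],[60,40]],.2)*1000).round().tolist())
E
```

```text
[[596.0, -546.0], [633.0, -629.0], [382.0, -616.0], [527.0, -574.0]]
[[345.0, -817.0], [415.0, -612.0]]
```

apply_moves(motion=[{"jaw": 1, "linear": [57, -139, 0], "rot": [0, 0, 0]}, {"jaw": 1, "linear": [57, -139, 0], "rot": [0, 0, 0]}, {"jaw": 1, "linear": [57, -139, 0], "rot": [0, 0, 0]}, {"jaw": 1, "linear": [316, -301, 40], "rot": [0, 0, -1.178]}, {"jaw": 1, "linear": [316, -301, 40], "rot": [0, 0, -1.178]}, {"jaw": 1, "linear": [316, -301, 40], "rot": [0, 0, -1.178]}, {"jaw": 1, "linear": [316, -301, 40], "rot": [0, 0, -1.178]}, {"jaw": 1, "linear": [316, -301, 40], "rot": [0, 0, -1.178]}, {"jaw": 1, "linear": [316, -301, 40], "rot": [0, 0, -1.178]}, {"jaw": 1, "linear": [316, -301, 40], "rot": [0, 0, -1.178]}], squeeze=40)

```text
clock: 1.1
eef_pos: [0.438, -0.2182, 0.1909]
eef_rot: [0.745, 0.667, 0.001, -0.001]
contact_force: [-0.7, 0.2, 0.1]
finger_gap: 0.0853
```

apply_moves(motion=[{"jaw": 1, "linear": [0, 0, 0], "rot": [0, 0, -0.129]}, {"jaw": 1, "linear": [0, 0, 0], "rot": [0, 0, -0.129]}, {"jaw": 1, "linear": [0, 0, 0], "rot": [0, 0, -0.129]}])

```text
clock: 1.4
eef_pos: [0.4347, -0.2249, 0.1911]
eef_rot: [0.708, 0.706, -0.0, -0.0]
contact_force: [-0.3, -0.6, -0.2]
finger_gap: 0.0852
```

```bash
python3 - <<'E'
from meas import *
from plant import sense,camera
s=sense();print(np.round(s["eef_pos"],4),np.round(s["eef_rot"],4),np.round(s["joints"],2))
c=camera("wrist");np.savez("wrist1.npz",**c);cv2.imwrite("pics/wrist1.png",c["pixels"][...,::-1])
V=np.array(c["view"]);print("cam pos",-V[:3,:3].T@V[:3,3]);print(proj(c,[.435,-.225,.076]))
E
```

```text
[ 0.4347 -0.2249  0.1911] [ 7.080e-01  7.062e-01 -1.000e-04 -2.000e-04] [ 0.78  0.24 -0.45  1.99  0.13  0.94  0.26]
cam pos [ 0.43564835 -0.15481404  0.33383014]
[282.07148194 198.3242486 ]
```

View pics/wrist1.png

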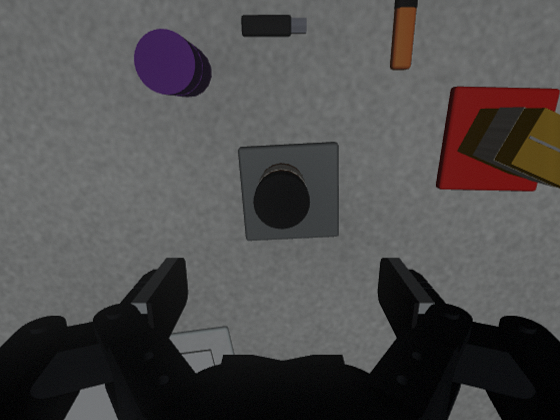

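The wrist view shows the lid at (281,200), against a prediction of (282,198). I'll descend and grip.

apply_moves(motion=[{"jaw": 1, "linear": [0, 0, 40], "rot": [0, 0, 0]}, {"jaw": 1, "linear": [0, 0, 80], "rot": [0, 0, 0]}, {"jaw": 1, "linear": [0, 0, 120], "rot": [0, 0, 0]}, {"jaw": 1, "linear": [0, 0, 145], "rot": [0, 0, 0]}, {"jaw": 1, "linear": [0, 0, 158], "rot": [0, 0, 0]}, {"jaw": 1, "linear": [0, 0, 158], "rot": [0, 0, 0]}, {"jaw": -1, "linear": [0, 0, 158], "rot": [0, 0, 0]}, {"jaw": -1, "linear": [0, 0, 158], "rot": [0, 0, 0]}, {"jaw": -1, "linear": [0, 0, 158], "rot": [0, 0, 0]}, {"jaw": -1, "linear": [0, 0, 158], "rot": [0, 0, 0]}], squeeze=40)

```text
clock: 2.45
eef_pos: [0.436, -0.2251, 0.0348]
eef_rot: [0.707, 0.707, 0.0, 0.001]
contact_force: [-1.6, 0.8, 5.8]
finger_gap: 0.0454
```

apply_moves(motion=[{"jaw": -1, "linear": [0, 0, 0], "rot": [0, 0, 0]}, {"jaw": -1, "linear": [0, 0, 0], "rot": [0, 0, 0]}, {"jaw": -1, "linear": [0, 0, 0], "rot": [0, 0, 0]}])

```text
clock: 2.75
eef_pos: [0.436, -0.2251, 0.0348]
eef_rot: [0.707, 0.707, 0.0, 0.001]
contact_force: [-0.6, 0.3, 6.0]
finger_gap: 0.0451
```

apply_moves(motion=[{"jaw": -1, "linear": [0, 0, -20], "rot": [0, 0, 0]}, {"jaw": -1, "linear": [0, 0, -60], "rot": [0, 0, 0]}, {"jaw": -1, "linear": [0, 0, -100], "rot": [0, 0, 0]}, {"jaw": -1, "linear": [30, 0, -117], "rot": [0, 0, 0]}, {"jaw": -1, "linear": [70, 5, -117], "rot": [0, 0, 0]}, {"jaw": -1, "linear": [115, 8, -117], "rot": [0, 0, 0]}, {"jaw": -1, "linear": [160, 11, -117], "rot": [0, 0, 0]}, {"jaw": -1, "linear": [205, 14, -117], "rot": [0, 0, 0]}, {"jaw": -1, "linear": [250, 17, -117], "rot": [0, 0, 0]}, {"jaw": -1, "linear": [295, 20, -117], "rot": [0, 0, 0]}])

```text
clock: 3.75
eef_pos: [0.4546, 0.072, 0.1509]
eef_rot: [0.707, 0.707, 0.0, 0.001]
contact_force: [1.1, 0.2, -1.3]
finger_gap: 0.0451
```

apply_moves(motion=[{"jaw": -1, "linear": [45, 3, 0], "rot": [0, 0, 0]}, {"jaw": -1, "linear": [90, 6, 0], "rot": [0, 0, 0]}, {"jaw": -1, "linear": [135, 10, 0], "rot": [0, 0, 0]}, {"jaw": -1, "linear": [180, 13, 0], "rot": [0, 0, 0]}, {"jaw": -1, "linear": [210, 15, 0], "rot": [0, 0, 0]}, {"jaw": -1, "linear": [224, 16, 0], "rot": [0, 0, 0]}, {"jaw": -1, "linear": [224, 16, 0], "rot": [0, 0, 0]}, {"jaw": -1, "linear": [224, 16, 0], "rot": [0, 0, 0]}, {"jaw": -1, "linear": [224, 16, 0], "rot": [0, 0, 0]}])

```text
clock: 4.65
eef_pos: [0.471, 0.2919, 0.1501]
eef_rot: [0.708, 0.706, -0.001, 0.001]
contact_force: [-0.8, -0.1, -1.7]
finger_gap: 0.0448
```

```bash
python3 - <<'E'
from meas import *
from plant import sense,camera
s=sense();print(np.round(s["eef_pos"],4),np.round(s["eef_rot"],4),s["finger_gap"],np.round(s["joints"],2))
c=camera("wrist");np.savez("wrist2.npz",**c);cv2.imwrite("pics/wrist2.png",c["pixels"][...,::-1])
c=camera("top");np.savez("top2.npz",**c)
h,sa,v=masks(c); cnt=big((sa<60)|(((h<8)|(h>170))&(v>85)),(255,104,292,150))
im=cv2.resize(c["pixels"][60:300,60:460],None,fx=2,fy=2,interpolation=cv2.INTER_CUBIC);cv2.imwrite("pics/top2.png",np.clip(im*1.6,0,255)[...,::-1])
E
```

```text
[0.471  0.2919 0.1501] [ 7.078e-01  7.064e-01 -8.000e-04  7.000e-04] 0.04483690482214222 [-0.15  0.43 -0.63  1.88  0.31  0.93 -0.92][ WARN:0@1.607] global loadsave.cpp:1063 imwrite_ Unsupported depth image for selected encoder is fallbacked to CV_8U.
```

View pics/wrist2.png

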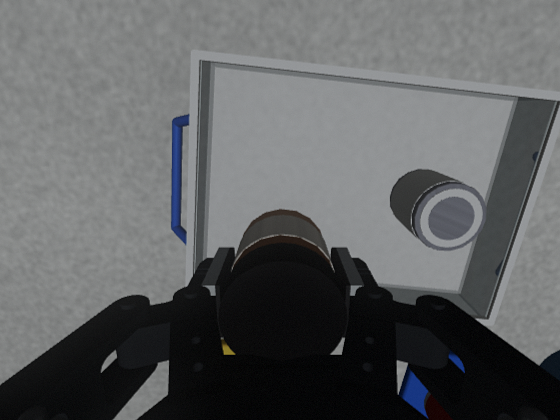

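Jar held upright over the empty half; white tin clear to the right at (435,210). Its bottom is 22.8 mm below the TCP, so it should touch down at TCP z of about 27 mm.

apply_moves(motion=[{"jaw": -1, "linear": [0, 0, 30], "rot": [0, 0, 0]}, {"jaw": -1, "linear": [0, 0, 65], "rot": [0, 0, 0]}, {"jaw": -1, "linear": [0, 0, 95], "rot": [0, 0, 0]}, {"jaw": -1, "linear": [0, 0, 112], "rot": [0, 0, 0]}, {"jaw": -1, "linear": [0, 0, 119], "rot": [0, 0, 0]}, {"jaw": -1, "linear": [0, 0, 121], "rot": [0, 0, 0]}, {"jaw": -1, "linear": [0, 0, 122], "rot": [0, 0, 0]}, {"jaw": -1, "linear": [0, 0, 122], "rot": [0, 0, 0]}])

```text
clock: 5.55
eef_pos: [0.4713, 0.2948, 0.0293]
eef_rot: [0.707, 0.707, 0.001, 0.0]
contact_force: [0.8, -0.2, -2.1]
finger_gap: 0.0448
```

apply_moves(motion=[{"jaw": -1, "linear": [0, 0, 1], "rot": [0, 0, 0]}, {"jaw": -1, "linear": [0, 0, 2], "rot": [0, 0, 0]}, {"jaw": -1, "linear": [0, 0, 2], "rot": [0, 0, 0]}])

```text
clock: 5.85
eef_pos: [0.471, 0.2947, 0.0269]
eef_rot: [0.707, 0.707, 0.001, 0.0]
contact_force: [-0.5, -0.2, 1.0]
finger_gap: 0.0451
```

apply_moves(motion=[{"jaw": 0.5, "linear": [0, 0, 0], "rot": [0, 0, 0]}, {"jaw": 0.5, "linear": [0, 0, 0], "rot": [0, 0, 0]}, {"jaw": 0.5, "linear": [0, 0, 0], "rot": [0, 0, 0]}, {"jaw": 0.5, "linear": [0, 0, 0], "rot": [0, 0, 0]}, {"jaw": 0.5, "linear": [0, 0, -25], "rot": [0, 0, 0]}, {"jaw": 0.5, "linear": [0, 0, -70], "rot": [0, 0, 0]}, {"jaw": 0.5, "linear": [0, 0, -115], "rot": [0, 0, 0]}, {"jaw": 1, "linear": [0, 0, -164], "rot": [0, 0, 0]}, {"jaw": 1, "linear": [0, 0, -164], "rot": [0, 0, 0]}, {"jaw": 1, "linear": [0, 0, -164], "rot": [0, 0, 0]}])

```text
clock: 6.85
eef_pos: [0.4711, 0.2947, 0.1915]
eef_rot: [0.707, 0.707, 0.001, 0.001]
contact_force: [-0.3, -0.8, -0.5]
finger_gap: 0.0856
```

```bash
python3 - <<'E'
from meas import *
from plant import sense,camera
s=sense();print(np.round(s["eef_pos"],4),s["finger_gap"])
c=camera("wrist");np.savez("wrist3.npz",**c);a=c["pixels"]
c=camera("scene");b=c["pixels"];np.savez("scene3.npz",**c)
print(proj(c,[.471,.2945,.068]))
b=cv2.resize(b[80:360,120:460],(510,420));out=np.hstack([cv2.resize(a,(290,218)),np.zeros((218,0,3),np.uint8)])
cv=np.zeros((420,800,3),np.uint8);cv[:218,:290]=out;cv[:,290:]=b
cv2.imwrite("pics/m3.png",np.clip(cv*1.6,0,255).astype(np.uint8)[...,::-1])
E
```

```text
[0.4711 0.2947 0.1915] 0.08561808519947653
[387.98731499 238.60376284]
```

View pics/m3.png

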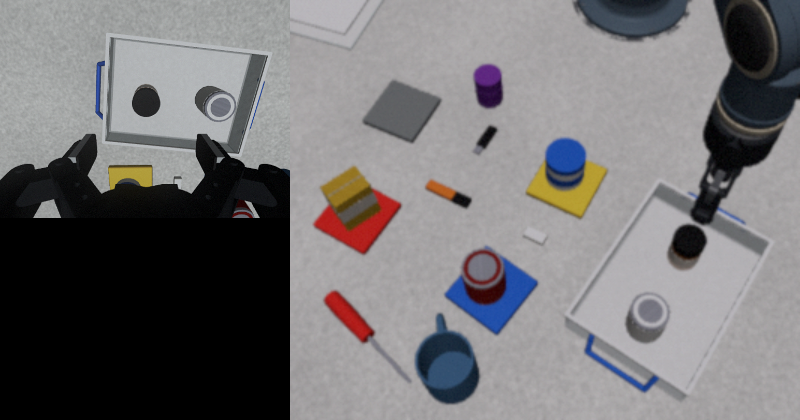

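Jar is upright in the near half and the white tin is untouched. Next I hover over the tub, the piece I'll park.

apply_moves(motion=[{"jaw": 1, "linear": [-45, -8, 0], "rot": [0, 0, 0]}, {"jaw": 1, "linear": [-90, -16, 0], "rot": [0, 0, 0]}, {"jaw": 1, "linear": [-135, -25, 0], "rot": [0, 0, 0]}, {"jaw": 1, "linear": [-180, -33, 0], "rot": [0, 0, 0]}, {"jaw": 1, "linear": [-210, -38, 0], "rot": [0, 0, 0]}, {"jaw": 1, "linear": [-223, -41, 0], "rot": [0, 0, 0]}, {"jaw": 1, "linear": [-223, -41, 0], "rot": [0, 0, 0]}, {"jaw": 1, "linear": [-223, -41, 0], "rot": [0, 0, 0]}, {"jaw": 1, "linear": [-223, -41, 0], "rot": [0, 0, 0]}])

```text
clock: 7.85
eef_pos: [0.4298, 0.0727, 0.1899]
eef_rot: [0.706, 0.708, -0.0, -0.001]
contact_force: [-0.3, 0.8, 0.1]
finger_gap: 0.0851
```

```bash
python3 - <<'E'
from meas import *
from plant import sense,camera
s=sense();print(np.round(s["eef_pos"],4),np.round(s["eef_rot"],3))
c=camera("wrist");np.savez("wrist4.npz",**c);cv2.imwrite("pics/wrist4.png",c["pixels"][...,::-1])
h,sa,v=masks(c);u,w=proj(c,[.430,.072,.072]).astype(int);print(u,w)
blue=(abs(h-108)<8)&(sa>110)&(v>60)
print(circ(c,big(blue,(max(u-60,0),max(w-60,0),u+60,w+60)),.072))
yel=(h>24)&(h<34)&(sa>130)&(v>60);b=big(yel);print(rect(c,b,.012),b.min(0),b.max(0))
E
```

```text
[0.4298 0.0727 0.1899] [ 0.706  0.708 -0.    -0.001]
282 198
(array([429.6,  70.9,  63.5]), array([430.1,  70.9]), array([61. , 62.2]))
(array([436.1,  78.8]), array([97.2, 95.9]), 0.6) [238 127] [338 221]
```

View pics/wrist4.png

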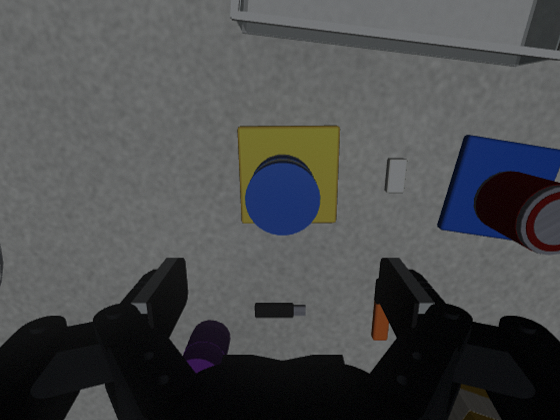

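apply_moves(motion=[{"jaw": 1, "linear": [-1, 0, 40], "rot": [0, 0, 0]}, {"jaw": 1, "linear": [-1, 0, 80], "rot": [0, 0, 0]}, {"jaw": 1, "linear": [-1, 0, 120], "rot": [0, 0, 0]}, {"jaw": 1, "linear": [-1, 0, 150], "rot": [0, 0, 0]}, {"jaw": 1, "linear": [-1, 0, 162], "rot": [0, 0, 0]}, {"jaw": 1, "linear": [-1, 0, 162], "rot": [0, 0, 0]}, {"jaw": 1, "linear": [-1, 0, 162], "rot": [0, 0, 0]}, {"jaw": -1, "linear": [-1, 0, 162], "rot": [0, 0, 0]}, {"jaw": -1, "linear": [-1, 0, 162], "rot": [0, 0, 0]}, {"jaw": -1, "linear": [-1, 0, 162], "rot": [0, 0, 0]}], squeeze=40)

```text
clock: 8.9
eef_pos: [0.4308, 0.0706, 0.0298]
eef_rot: [0.707, 0.707, 0.001, 0.001]
contact_force: [-1.3, 0.6, 6.8]
finger_gap: 0.0614
```

apply_moves(motion=[{"jaw": -1, "linear": [0, 0, 0], "rot": [0, 0, 0]}, {"jaw": -1, "linear": [0, 0, 0], "rot": [0, 0, 0]}, {"jaw": -1, "linear": [0, 0, 0], "rot": [0, 0, 0]}])

```text
clock: 9.2
eef_pos: [0.4308, 0.0706, 0.0298]
eef_rot: [0.707, 0.707, 0.001, 0.001]
contact_force: [-1.0, 0.6, 6.3]
finger_gap: 0.0615
```

apply_moves(motion=[{"jaw": -1, "linear": [0, 0, -20], "rot": [0, 0, 0]}, {"jaw": -1, "linear": [0, 0, -60], "rot": [0, 0, 0]}, {"jaw": -1, "linear": [-15, 0, -90], "rot": [0, 0, 0]}, {"jaw": -1, "linear": [-55, 2, -100], "rot": [0, 0, 0]}, {"jaw": -1, "linear": [-100, 4, -100], "rot": [0, 0, 0]}, {"jaw": -1, "linear": [-145, 6, -100], "rot": [0, 0, 0]}, {"jaw": -1, "linear": [-190, 8, -100], "rot": [0, 0, 0]}, {"jaw": -1, "linear": [-235, 10, -100], "rot": [0, 0, 0]}, {"jaw": -1, "linear": [-275, 12, -100], "rot": [0, 0, 0]}, {"jaw": -1, "linear": [-300, 13, -100], "rot": [0, 0, 0]}])

```text
clock: 10.2
eef_pos: [0.4423, -0.2335, 0.1288]
eef_rot: [0.708, 0.706, -0.0, 0.001]
contact_force: [0.7, 0.3, -2.5]
finger_gap: 0.0612
```

apply_moves(motion=[{"jaw": -1, "linear": [-5, 0, 0], "rot": [0, 0, 0]}, {"jaw": -1, "linear": [-5, 0, 0], "rot": [0, 0, 0]}, {"jaw": -1, "linear": [-5, 0, 30], "rot": [0, 0, 0]}, {"jaw": -1, "linear": [-5, 0, 65], "rot": [0, 0, 0]}, {"jaw": -1, "linear": [-5, 0, 85], "rot": [0, 0, 0]}, {"jaw": -1, "linear": [-5, 0, 94], "rot": [0, 0, 0]}, {"jaw": -1, "linear": [-5, 0, 98], "rot": [0, 0, 0]}, {"jaw": -1, "linear": [-5, 0, 99], "rot": [0, 0, 0]}, {"jaw": -1, "linear": [-5, 0, 99], "rot": [0, 0, 0]}])

```text
clock: 11.1
eef_pos: [0.444, -0.2346, 0.0303]
eef_rot: [0.707, 0.708, 0.0, 0.001]
contact_force: [0.1, 0.4, -2.2]
finger_gap: 0.0608
```

Nearly down. I'll lower 1 mm, check for contact, then release and lift.

apply_moves(motion=[{"jaw": -1, "linear": [0, 0, 1], "rot": [0, 0, 0]}, {"jaw": -1, "linear": [0, 0, 1], "rot": [0, 0, 0]}])

```text
clock: 11.3
eef_pos: [0.4441, -0.2349, 0.0298]
eef_rot: [0.707, 0.707, 0.0, 0.001]
contact_force: [-2.3, 0.9, 4.7]
finger_gap: 0.0612
```

apply_moves(motion=[{"jaw": 1, "linear": [0, 0, 0], "rot": [0, 0, 0]}, {"jaw": 1, "linear": [0, 0, 0], "rot": [0, 0, 0]}, {"jaw": 1, "linear": [0, 0, 0], "rot": [0, 0, 0]}, {"jaw": 1, "linear": [0, 0, 0], "rot": [0, 0, 0]}, {"jaw": 1, "linear": [0, 0, -25], "rot": [0, 0, 0]}, {"jaw": 1, "linear": [0, 0, -70], "rot": [0, 0, 0]}, {"jaw": 1, "linear": [0, 0, -115], "rot": [0, 0, 0]}, {"jaw": 1, "linear": [0, 0, -160], "rot": [0, 0, 0]}, {"jaw": 1, "linear": [0, 0, -172], "rot": [0, 0, 0]}, {"jaw": 1, "linear": [0, 0, -172], "rot": [0, 0, 0]}])

```text
clock: 12.3
eef_pos: [0.4443, -0.2351, 0.2024]
eef_rot: [0.707, 0.707, 0.0, 0.002]
contact_force: [-0.4, 0.8, -0.7]
finger_gap: 0.0852
```

apply_moves(motion=[{"jaw": 1, "linear": [10, 40, 0], "rot": [0, 0, 0.13]}, {"jaw": 1, "linear": [20, 80, 0], "rot": [0, 0, 0.26]}, {"jaw": 1, "linear": [32, 125, 0], "rot": [0, 0, 0.385]}, {"jaw": 1, "linear": [43, 165, 0], "rot": [0, 0, 0.385]}, {"jaw": 1, "linear": [51, 198, 0], "rot": [0, 0, 0.385]}, {"jaw": 1, "linear": [51, 198, 0], "rot": [0, 0, 0.385]}, {"jaw": 1, "linear": [51, 198, 0], "rot": [0, 0, 0.385]}, {"jaw": 1, "linear": [51, 198, 0], "rot": [0, 0, 0.385]}])

```text
clock: 13.1
eef_pos: [0.6393, -0.184, 0.1985]
eef_rot: [0.829, 0.559, -0.002, -0.001]
contact_force: [0.6, 0.3, 0.4]
finger_gap: 0.0857
```

```bash
python3 - <<'E'
from meas import *
from plant import sense,camera
s=sense();print(np.round(s["eef_pos"],4),np.round(s["eef_rot"],4))
c=camera("wrist");np.savez("wrist5.npz",**c);cv2.imwrite("pics/wrist5.png",c["pixels"][...,::-1])
h,sa,v=masks(c)
u=proj(c,[.6426,-.1839,.092]).astype(int);print(u)
cy=(h>14)&(h<28)&(sa>120)&(v>75);print("carton",rect(c,big(cy,(u[0]-90,u[1]-90,u[0]+90,u[1]+90)),.092))
red=((h<8)|(h>172))&(sa>150)&(v>50);b=big(red);print("red",rect(c,b,.012),b.min(0),b.max(0))
t=camera("top");np.savez("top5.npz",**t)
E
```

```text
[ 0.6393 -0.184   0.1985] [ 0.8293  0.5588 -0.0015 -0.001 ]
[285 199]
carton (array([ 647. , -174.4]), array([20.2, 59. ]), 68.0)
red (array([ 646., -184.]), array([97.8, 97.6]), 88.6) [228 116] [346 211]
```

View pics/wrist5.png

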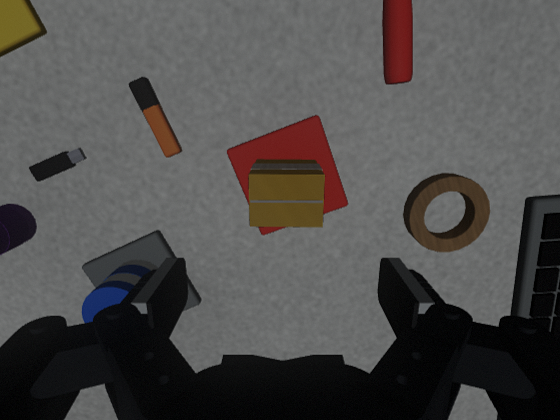

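apply_moves(motion=[{"jaw": 1, "linear": [1, 3, 40], "rot": [0, 0, 0]}, {"jaw": 1, "linear": [1, 3, 80], "rot": [0, 0, 0]}, {"jaw": 1, "linear": [1, 3, 120], "rot": [0, 0, 0]}, {"jaw": 1, "linear": [1, 3, 150], "rot": [0, 0, 0]}, {"jaw": 1, "linear": [1, 3, 163], "rot": [0, 0, 0]}, {"jaw": 1, "linear": [1, 3, 163], "rot": [0, 0, 0]}, {"jaw": 1, "linear": [1, 3, 163], "rot": [0, 0, 0]}, {"jaw": -1, "linear": [1, 3, 163], "rot": [0, 0, 0]}, {"jaw": -1, "linear": [1, 3, 163], "rot": [0, 0, 0]}, {"jaw": -1, "linear": [1, 3, 163], "rot": [0, 0, 0]}], squeeze=40)

```text
clock: 14.2
eef_pos: [0.6451, -0.1836, 0.0394]
eef_rot: [0.829, 0.559, 0.001, 0.001]
contact_force: [-2.2, 0.7, 6.1]
finger_gap: 0.0595
```

apply_moves(motion=[{"jaw": -1, "linear": [0, 0, 0], "rot": [0, 0, 0]}, {"jaw": -1, "linear": [0, 0, 0], "rot": [0, 0, 0]}, {"jaw": -1, "linear": [0, 0, 0], "rot": [0, 0, 0]}])

```text
clock: 14.5
eef_pos: [0.6451, -0.1837, 0.0394]
eef_rot: [0.829, 0.559, 0.001, 0.001]
contact_force: [-2.2, -0.1, 6.2]
finger_gap: 0.0597
```

```bash
python3 - <<'E'
from meas import *
from plant import sense
s=sense();print(np.round(s["eef_pos"],4),np.round(s["eef_rot"],4))
E
```

```text
[ 0.6451 -0.1837  0.0394] [8.291e-01 5.591e-01 6.000e-04 9.000e-04]
```

apply_moves(motion=[{"jaw": -1, "linear": [0, 0, -20], "rot": [0, 0, 0]}, {"jaw": -1, "linear": [0, 0, -60], "rot": [0, 0, 0]}, {"jaw": -1, "linear": [8, -15, -90], "rot": [0, 0, 0]}, {"jaw": -1, "linear": [27, -48, -100], "rot": [0, 0, -0.1]}, {"jaw": -1, "linear": [49, -86, -100], "rot": [0, 0, -0.2]}, {"jaw": -1, "linear": [71, -125, -100], "rot": [0, 0, -0.3]}, {"jaw": -1, "linear": [93, -163, -100], "rot": [0, 0, -0.385]}, {"jaw": -1, "linear": [115, -202, -100], "rot": [0, 0, -0.385]}, {"jaw": -1, "linear": [137, -241, -100], "rot": [0, 0, -0.385]}, {"jaw": -1, "linear": [155, -273, -100], "rot": [0, 0, -0.385]}])

```text
clock: 15.5
eef_pos: [0.4473, 0.0642, 0.1376]
eef_rot: [0.706, 0.708, 0.0, 0.0]
contact_force: [1.2, 0.0, -1.3]
finger_gap: 0.0594
```

apply_moves(motion=[{"jaw": -1, "linear": [12, -9, 0], "rot": [0, 0, 0]}, {"jaw": -1, "linear": [17, -12, 0], "rot": [0, 0, 0]}, {"jaw": -1, "linear": [17, -12, 0], "rot": [0, 0, 0]}, {"jaw": -1, "linear": [17, -12, 0], "rot": [0, 0, 0]}])

```text
clock: 15.9
eef_pos: [0.4383, 0.0783, 0.1374]
eef_rot: [0.708, 0.707, 0.0, 0.0]
contact_force: [0.7, -0.1, -3.3]
finger_gap: 0.0597
```

```bash
python3 - <<'E'
from meas import *
from plant import sense,camera
s=sense();print(np.round(s["eef_pos"],4),np.round(s["eef_rot"],4))
t=camera("top");np.savez("top6.npz",**t)
c=camera("wrist");np.savez("wrist6.npz",**c)
h,sa,v=masks(c);yel=(h>24)&(h<34)&(sa>130)&(v>40)
cv=np.hstack([cv2.resize(c["pixels"],(400,300)),cv2.resize(t["pixels"][60:300,160:480],(400,300),interpolation=cv2.INTER_CUBIC)])
cv2.imwrite("pics/m6.png",np.clip(cv*1.5,0,255).astype(np.uint8)[...,::-1])
E
```

```text
[0.4383 0.0783 0.1374] [7.075e-01 7.067e-01 2.000e-04 4.000e-04]
```

View pics/m6.png

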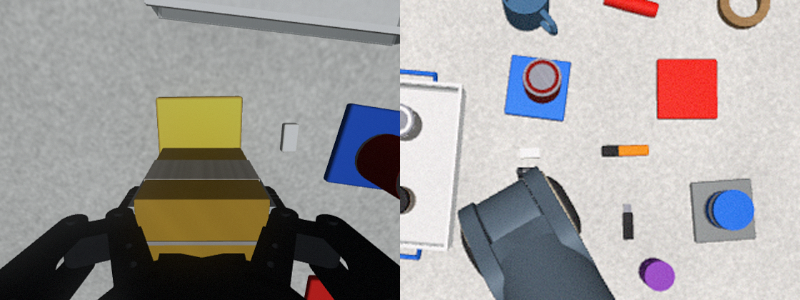

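apply_moves(motion=[{"jaw": -1, "linear": [1, -2, 30], "rot": [0, 0, 0]}, {"jaw": -1, "linear": [1, -2, 65], "rot": [0, 0, 0]}, {"jaw": -1, "linear": [1, -2, 85], "rot": [0, 0, 0]}, {"jaw": -1, "linear": [1, -2, 93], "rot": [0, 0, 0]}, {"jaw": -1, "linear": [1, -2, 96], "rot": [0, 0, 0]}, {"jaw": -1, "linear": [1, -2, 97], "rot": [0, 0, 0]}, {"jaw": -1, "linear": [1, -2, 97], "rot": [0, 0, 0]}, {"jaw": -1, "linear": [1, -2, 97], "rot": [0, 0, 0]}])

```text
clock: 16.8
eef_pos: [0.436, 0.0805, 0.0412]
eef_rot: [0.707, 0.707, 0.001, 0.001]
contact_force: [0.2, 0.1, -1.9]
finger_gap: 0.0594
```

```bash
python3 - <<'E'
from meas import *
for n in ("top6","top5"):
    c=dict(np.load(n+".npz"));h,s,v=masks(c)
    blue=(abs(h-108)<8)&(s>110)&(v>100); red=((h<8)|(h>172))&(s>150)&(v>110)
    print(n,"red",rect(c,big(red,(355,95,425,165)),.012)); print("tub",circ(c,big(blue,(385,195,465,260)),.072)); print("blue",rect(c,big(blue,(238,95,305,165)),.012))
# tin rim: bright low-sat/red ring in top6
p=c["pixels"];
for r in range(104,146,4): print(r,[tuple(int(q) for q in (h[r,x],s[r,x],v[r,x])) for x in range(254,298,4)])
E
```

```text
top6 red (array([ 644.8, -182.9]), array([97.4, 95.9]), 88.7)
tub (array([ 444.7, -232.4,   64. ]), array([ 444.7, -233. ]), array([60.7, 61.6]))
blue (array([652.6,  64.8]), array([98. , 98.5]), 81.5)
top5 red (array([ 644.8, -182.8]), array([97.2, 95.9]), 88.7)
tub (array([ 444.7, -232.9,   63.1]), array([ 444.7, -233.2]), array([60.4, 61.4]))
blue (array([652.6,  64.8]), array([98. , 98.5]), 81.5)
104 [(110, 100, 132), (109, 58, 131), (110, 19, 124), (20, 6, 132), (20, 6, 135), (12, 9, 135), (20, 6, 134), (15, 7, 139), (24, 9, 140), (12, 9, 139), (12, 9, 140)]
108 [(109, 192, 150), (108, 192, 150), (109, 191, 151), (112, 100, 127), (177, 85, 96), (179, 134, 93), (173, 45, 101), (110, 90, 125), (110, 96, 128), (110, 49, 130), (116, 14, 128)]
112 [(109, 189, 151), (109, 191, 151), (123, 45, 107), (2, 199, 91), (165, 26, 98), (138, 12, 103), (175, 66, 97), (0, 175, 92), (109, 133, 136), (108, 190, 150), (108, 198, 147)]
116 [(109, 189, 151), (109, 162, 143), (0, 180, 92), (129, 17, 105), (124, 17, 106), (124, 17, 106), (120, 17, 107), (171, 49, 98), (177, 72, 99), (108, 189, 150), (1
[... 587 characters left out ...]
80, 143), (178, 49, 67), (179, 93, 96), (1, 195, 89), (179, 168, 91), (179, 188, 91), (167, 23, 98), (176, 125, 49), (108, 184, 154), (112, 43, 129)]
136 [(108, 184, 151), (108, 183, 152), (127, 103, 57), (179, 146, 47), (167, 28, 83), (156, 15, 85), (171, 45, 74), (179, 159, 48), (111, 156, 108), (108, 183, 152), (135, 4, 120)]
140 [(108, 184, 151), (108, 184, 150), (108, 185, 152), (122, 107, 67), (3, 184, 43), (3, 190, 43), (177, 162, 44), (112, 151, 103), (108, 186, 151), (108, 187, 151), (10, 6, 134)]
144 [(108, 180, 152), (108, 185, 150), (108, 182, 150), (108, 184, 151), (108, 185, 150), (108, 181, 145), (108, 183, 152), (108, 186, 151), (108, 186, 151), (108, 188, 148), (18, 9, 141)]
```

apply_moves(motion=[{"jaw": -1, "linear": [-1, 0, 0.5], "rot": [0, 0, 0]}, {"jaw": -1, "linear": [-1, 0, 1.5], "rot": [0, 0, 0]}, {"jaw": -1, "linear": [-1, 0, 2], "rot": [0, 0, 0]}, {"jaw": -1, "linear": [-1, 0, 2], "rot": [0, 0, 0]}])

```text
clock: 17.2
eef_pos: [0.4356, 0.0792, 0.0394]
eef_rot: [0.707, 0.707, -0.0, 0.001]
contact_force: [-3.0, -1.3, 9.6]
finger_gap: 0.0598
```

apply_moves(motion=[{"jaw": 1, "linear": [0, 0, 0], "rot": [0, 0, 0]}, {"jaw": 1, "linear": [0, 0, 0], "rot": [0, 0, 0]}, {"jaw": 1, "linear": [0, 0, 0], "rot": [0, 0, 0]}, {"jaw": 1, "linear": [0, 0, 0], "rot": [0, 0, 0]}, {"jaw": 1, "linear": [0, 0, -25], "rot": [0, 0, 0]}, {"jaw": 1, "linear": [0, 0, -70], "rot": [0, 0, 0]}, {"jaw": 1, "linear": [0, 0, -115], "rot": [0, 0, 0]}, {"jaw": 1, "linear": [0, 10, -155], "rot": [0, 0, 0]}, {"jaw": 1, "linear": [-5, 45, -162], "rot": [0, 0, 0]}, {"jaw": 1, "linear": [-10, 90, -162], "rot": [0, 0, 0]}])

```text
clock: 18.2
eef_pos: [0.5265, 0.0695, 0.2032]
eef_rot: [0.707, 0.708, 0.001, 0.002]
contact_force: [-0.6, 0.6, 0.1]
finger_gap: 0.0855
```

apply_moves(motion=[{"jaw": 1, "linear": [-5, 45, 0], "rot": [0, 0, 0]}, {"jaw": 1, "linear": [-9, 85, 0], "rot": [0, 0, 0]}, {"jaw": 1, "linear": [-13, 115, 0], "rot": [0, 0, 0]}, {"jaw": 1, "linear": [-14, 129, 0], "rot": [0, 0, 0]}, {"jaw": 1, "linear": [-14, 129, 0], "rot": [0, 0, 0]}, {"jaw": 1, "linear": [-14, 129, 0], "rot": [0, 0, 0]}, {"jaw": 1, "linear": [-14, 129, 0], "rot": [0, 0, 0]}])

```text
clock: 18.9
eef_pos: [0.653, 0.056, 0.2003]
eef_rot: [0.706, 0.708, -0.0, -0.0]
contact_force: [-0.1, -0.6, 0.1]
finger_gap: 0.0853
```

```bash
python3 - <<'E'
from meas import *
from plant import sense,camera
s=sense();print(np.round(s["eef_pos"],4),np.round(s["eef_rot"],4))
c=camera("wrist");np.savez("wrist7.npz",**c)
h,sa,v=masks(c);u=proj(c,[.655,.055,.082]).astype(int);print(u)
blue=(abs(h-112)<12)&(sa>110)&(v>40);b=big(blue,(u[0]-150,0,u[0]+150,330));print("blue",rect(c,b,.012),b.min(0),b.max(0))
p=c["pixels"].copy();cv2.circle(p,tuple(int(q) for q in u),2,(0,255,0),-1)
cv2.imwrite("pics/wrist7.png",np.clip(p*1.5,0,255).astype(np.uint8)[...,::-1])
E
```

```text
[0.653  0.056  0.2003] [ 7.064e-01  7.078e-01 -4.000e-04 -2.000e-04]
[284 198]
blue (array([653.3,  64.2]), array([98.4, 98.5]), 81.5) [231 117] [337 222]
```

View pics/wrist7.png

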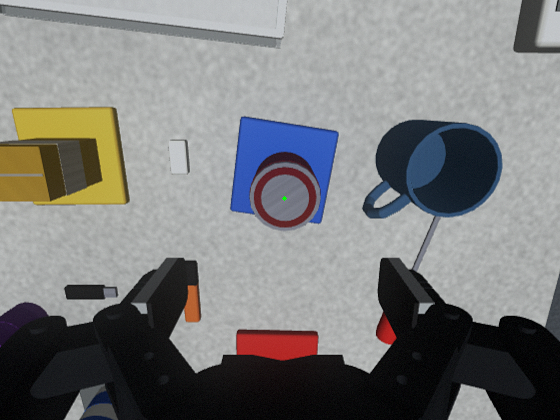

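Tin centre is at (285,196), against a predicted (284,198). The mug handle (363,205) leaves about 15 mm of clearance, so I'll narrow the jaws slightly.

apply_moves(motion=[{"jaw": 0.85, "linear": [0, 2, 40], "rot": [0, 0, 0]}, {"jaw": 0.85, "linear": [0, 2, 80], "rot": [0, 0, 0]}, {"jaw": 0.85, "linear": [0, 2, 115], "rot": [0, 0, 0]}, {"jaw": 0.85, "linear": [0, 2, 145], "rot": [0, 0, 0]}, {"jaw": 0.85, "linear": [0, 2, 160], "rot": [0, 0, 0]}, {"jaw": 0.85, "linear": [0, 2, 168], "rot": [0, 0, 0]}, {"jaw": 0.85, "linear": [0, 2, 168], "rot": [0, 0, 0]}, {"jaw": -1, "linear": [0, 2, 168], "rot": [0, 0, 0]}, {"jaw": -1, "linear": [0, 2, 168], "rot": [0, 0, 0]}, {"jaw": -1, "linear": [0, 2, 168], "rot": [0, 0, 0]}], squeeze=50)

```text
clock: 19.95
eef_pos: [0.6575, 0.056, 0.0344]
eef_rot: [0.707, 0.707, 0.001, 0.001]
contact_force: [1.7, 0.3, 4.5]
finger_gap: 0.059
```

apply_moves(motion=[{"jaw": -1, "linear": [0, 0, 0], "rot": [0, 0, 0]}, {"jaw": -1, "linear": [0, 0, 0], "rot": [0, 0, 0]}, {"jaw": -1, "linear": [0, 0, 0], "rot": [0, 0, 0]}])

```text
clock: 20.25
eef_pos: [0.6575, 0.056, 0.0344]
eef_rot: [0.707, 0.707, 0.001, 0.001]
contact_force: [-0.1, -0.4, 6.3]
finger_gap: 0.059
```

apply_moves(motion=[{"jaw": -1, "linear": [0, 0, -20], "rot": [0, 0, 0]}, {"jaw": -1, "linear": [0, 0, -60], "rot": [0, 0, 0]}, {"jaw": -1, "linear": [-15, 0, -90], "rot": [0, 0, 0]}, {"jaw": -1, "linear": [-55, -2, -100], "rot": [0, 0, 0]}, {"jaw": -1, "linear": [-100, -4, -100], "rot": [0, 0, 0]}, {"jaw": -1, "linear": [-145, -6, -100], "rot": [0, 0, 0]}, {"jaw": -1, "linear": [-190, -8, -100], "rot": [0, 0, 0]}, {"jaw": -1, "linear": [-225, -10, -100], "rot": [0, 0, 0]}, {"jaw": -1, "linear": [-239, -11, -100], "rot": [0, 0, 0]}, {"jaw": -1, "linear": [-239, -11, -100], "rot": [0, 0, 0]}])

```text
clock: 21.25
eef_pos: [0.6446, -0.187, 0.1318]
eef_rot: [0.709, 0.706, -0.001, 0.0]
contact_force: [0.4, 0.3, -2.2]
finger_gap: 0.059
```

apply_moves(motion=[{"jaw": -1, "linear": [0, 0, 0], "rot": [0, 0, 0]}, {"jaw": -1, "linear": [0, 0, 0], "rot": [0, 0, 0]}])

```text
clock: 21.45
eef_pos: [0.6459, -0.1799, 0.1326]
eef_rot: [0.705, 0.709, 0.001, -0.0]
contact_force: [0.7, 0.3, -3.1]
finger_gap: 0.0592
```

apply_moves(motion=[{"jaw": -1, "linear": [0, 0, 30], "rot": [0, 0, 0]}, {"jaw": -1, "linear": [0, 0, 60], "rot": [0, 0, 0]}, {"jaw": -1, "linear": [0, 0, 80], "rot": [0, 0, 0]}, {"jaw": -1, "linear": [0, 0, 91], "rot": [0, 0, 0]}, {"jaw": -1, "linear": [0, 0, 95], "rot": [0, 0, 0]}, {"jaw": -1, "linear": [0, 0, 96], "rot": [0, 0, 0]}, {"jaw": -1, "linear": [0, 0, 97], "rot": [0, 0, 0]}, {"jaw": -1, "linear": [0, 0, 97], "rot": [0, 0, 0]}, {"jaw": -1, "linear": [0, 0, 97], "rot": [0, 0, 0]}])

```text
clock: 22.35
eef_pos: [0.646, -0.1835, 0.0362]
eef_rot: [0.707, 0.707, 0.0, 0.001]
contact_force: [0.7, -0.2, -1.9]
finger_gap: 0.0592
```

apply_moves(motion=[{"jaw": -1, "linear": [0, 0, 0.5], "rot": [0, 0, 0]}, {"jaw": -1, "linear": [0, 0, 1.5], "rot": [0, 0, 0]}, {"jaw": -1, "linear": [0, 0, 2], "rot": [0, 0, 0]}, {"jaw": -1, "linear": [0, 0, 2], "rot": [0, 0, 0]}])

```text
clock: 22.75
eef_pos: [0.6457, -0.1835, 0.0344]
eef_rot: [0.707, 0.707, -0.0, 0.0]
contact_force: [-2.9, 0.2, 5.0]
finger_gap: 0.0593
```

apply_moves(motion=[{"jaw": 1, "linear": [0, 0, 0], "rot": [0, 0, 0]}, {"jaw": 1, "linear": [0, 0, 0], "rot": [0, 0, 0]}, {"jaw": 1, "linear": [0, 0, 0], "rot": [0, 0, 0]}, {"jaw": 1, "linear": [0, 0, 0], "rot": [0, 0, 0]}, {"jaw": 1, "linear": [0, 0, -25], "rot": [0, 0, 0]}, {"jaw": 1, "linear": [0, 0, -70], "rot": [0, 0, 0]}, {"jaw": 1, "linear": [0, 0, -115], "rot": [0, 0, 0]}, {"jaw": 1, "linear": [-2, -10, -150], "rot": [0, 0, 0]}, {"jaw": 1, "linear": [-10, -45, -160], "rot": [0, 0, 0]}, {"jaw": 1, "linear": [-20, -85, -160], "rot": [0, 0, 0]}])

```text
clock: 23.75
eef_pos: [0.562, -0.2028, 0.1959]
eef_rot: [0.706, 0.708, 0.002, 0.002]
contact_force: [-0.9, -0.7, 0.3]
finger_gap: 0.0854
```

apply_moves(motion=[{"jaw": 1, "linear": [-12, -43, 0], "rot": [0, 0, 0]}, {"jaw": 1, "linear": [-22, -83, 0], "rot": [0, 0, 0]}, {"jaw": 1, "linear": [-28, -106, 0], "rot": [0, 0, 0]}, {"jaw": 1, "linear": [-31, -116, 0], "rot": [0, 0, 0]}, {"jaw": 1, "linear": [-31, -116, 0], "rot": [0, 0, 0]}, {"jaw": 1, "linear": [-31, -116, 0], "rot": [0, 0, 0]}, {"jaw": 1, "linear": [-31, -116, 0], "rot": [0, 0, 0]}])

```text
clock: 24.45
eef_pos: [0.4462, -0.2338, 0.1934]
eef_rot: [0.706, 0.708, 0.001, 0.0]
contact_force: [-0.2, 0.7, 0.2]
finger_gap: 0.0857
```

```bash
python3 - <<'E'
from meas import *
from plant import sense,camera
s=sense();print(np.round(s["eef_pos"],4),np.round(s["eef_rot"],4))
c=camera("wrist");np.savez("wrist8.npz",**c)
h,sa,v=masks(c);u=proj(c,[.4445,-.2345,.072]).astype(int);print(u)
blue=(abs(h-108)<8)&(sa>110)&(v>60);print(circ(c,big(blue,(u[0]-60,max(u[1]-60,0),u[0]+60,u[1]+60)),.072))
c=camera("scene");np.savez("scene8.npz",**c);cv2.imwrite("pics/scene8.png",np.clip(cv2.resize(c["pixels"][80:360,100:460],(720,560))*1.5,0,255).astype(np.uint8)[...,::-1])
E
```

```text
[ 0.4462 -0.2338  0.1934] [7.061e-01 7.081e-01 7.000e-04 3.000e-04]
[279 197]
(array([ 444.6, -234.2,   64.2]), array([ 444.5, -234.5]), array([62.3, 62.5]))
```

View pics/scene8.png

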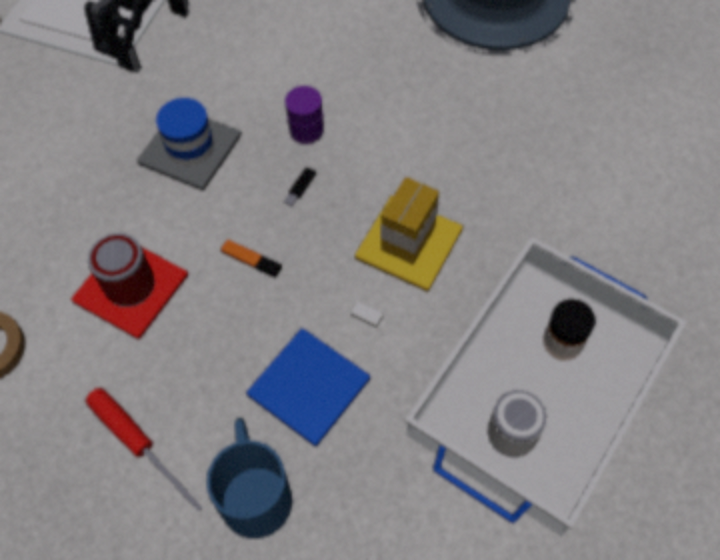

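Carton and tin are upright on their pads and the blue pad is free. Now the tub.

apply_moves(motion=[{"jaw": 1, "linear": [0, -1, 40], "rot": [0, 0, 0]}, {"jaw": 1, "linear": [0, -1, 80], "rot": [0, 0, 0]}, {"jaw": 1, "linear": [0, -1, 120], "rot": [0, 0, 0]}, {"jaw": 1, "linear": [0, -1, 150], "rot": [0, 0, 0]}, {"jaw": 1, "linear": [0, -1, 165], "rot": [0, 0, 0]}, {"jaw": 1, "linear": [0, -1, 165], "rot": [0, 0, 0]}, {"jaw": 1, "linear": [0, -1, 165], "rot": [0, 0, 0]}, {"jaw": -1, "linear": [0, -1, 165], "rot": [0, 0, 0]}, {"jaw": -1, "linear": [0, -1, 165], "rot": [0, 0, 0]}, {"jaw": -1, "linear": [0, -1, 165], "rot": [0, 0, 0]}], squeeze=40)

```text
clock: 25.55
eef_pos: [0.4444, -0.235, 0.0297]
eef_rot: [0.707, 0.707, 0.0, 0.001]
contact_force: [-0.6, 0.1, 6.1]
finger_gap: 0.0615
```

apply_moves(motion=[{"jaw": -1, "linear": [0, 0, 0], "rot": [0, 0, 0]}, {"jaw": -1, "linear": [0, 0, 0], "rot": [0, 0, 0]}, {"jaw": -1, "linear": [0, 0, 0], "rot": [0, 0, 0]}])

```text
clock: 25.85
eef_pos: [0.4444, -0.235, 0.0297]
eef_rot: [0.707, 0.707, 0.0, 0.001]
contact_force: [-0.9, 1.0, 6.3]
finger_gap: 0.061
```

apply_moves(motion=[{"jaw": -1, "linear": [0, 0, -20], "rot": [0, 0, 0]}, {"jaw": -1, "linear": [0, 0, -60], "rot": [0, 0, 0]}, {"jaw": -1, "linear": [12, 8, -90], "rot": [0, 0, 0]}, {"jaw": -1, "linear": [43, 30, -100], "rot": [0, 0, 0]}, {"jaw": -1, "linear": [80, 56, -100], "rot": [0, 0, 0]}, {"jaw": -1, "linear": [117, 82, -100], "rot": [0, 0, 0]}, {"jaw": -1, "linear": [154, 108, -100], "rot": [0, 0, 0]}, {"jaw": -1, "linear": [191, 133, -100], "rot": [0, 0, 0]}, {"jaw": -1, "linear": [228, 159, -100], "rot": [0, 0, 0]}, {"jaw": -1, "linear": [265, 185, -100], "rot": [0, 0, 0]}])

```text
clock: 26.85
eef_pos: [0.6286, 0.0317, 0.128]
eef_rot: [0.707, 0.707, -0.0, -0.0]
contact_force: [1.0, -1.1, -4.1]
finger_gap: 0.0613
```

apply_moves(motion=[{"jaw": -1, "linear": [23, 16, 0], "rot": [0, 0, 0]}, {"jaw": -1, "linear": [34, 24, 0], "rot": [0, 0, 0]}, {"jaw": -1, "linear": [34, 24, 0], "rot": [0, 0, 0]}, {"jaw": -1, "linear": [34, 24, 0], "rot": [0, 0, 0]}, {"jaw": -1, "linear": [34, 24, 0], "rot": [0, 0, 0]}, {"jaw": -1, "linear": [34, 24, 30], "rot": [0, 0, 0]}, {"jaw": -1, "linear": [34, 24, 60], "rot": [0, 0, 0]}, {"jaw": -1, "linear": [34, 24, 80], "rot": [0, 0, 0]}, {"jaw": -1, "linear": [34, 24, 85], "rot": [0, 0, 0]}, {"jaw": -1, "linear": [34, 24, 85], "rot": [0, 0, 0]}])

```text
clock: 27.85
eef_pos: [0.6516, 0.0631, 0.0429]
eef_rot: [0.707, 0.707, -0.001, -0.0]
contact_force: [-0.9, 0.2, -2.2]
finger_gap: 0.0614
```

apply_moves(motion=[{"jaw": -1, "linear": [0, 0, 0], "rot": [0, 0, 0]}, {"jaw": -1, "linear": [0, 0, 0], "rot": [0, 0, 0]}])

```text
clock: 28.05
eef_pos: [0.6533, 0.0646, 0.045]
eef_rot: [0.707, 0.707, 0.001, 0.001]
contact_force: [-0.4, 0.5, -2.8]
finger_gap: 0.0614
```

apply_moves(motion=[{"jaw": -1, "linear": [0, 0, 6], "rot": [0, 0, 0]}, {"jaw": -1, "linear": [0, 0, 10], "rot": [0, 0, 0]}, {"jaw": -1, "linear": [0, 0, 12.5], "rot": [0, 0, 0]}, {"jaw": -1, "linear": [0, 0, 12.5], "rot": [0, 0, 0]}, {"jaw": -1, "linear": [0, 0, 12.5], "rot": [0, 0, 0]}])

```text
clock: 28.55
eef_pos: [0.6521, 0.0646, 0.0307]
eef_rot: [0.707, 0.707, -0.0, -0.0]
contact_force: [0.1, 0.0, -3.2]
finger_gap: 0.0608
```

apply_moves(motion=[{"jaw": -1, "linear": [0, 0, 1], "rot": [0, 0, 0]}, {"jaw": -1, "linear": [0, 0, 1.5], "rot": [0, 0, 0]}, {"jaw": -1, "linear": [0, 0, 1.5], "rot": [0, 0, 0]}, {"jaw": -1, "linear": [0, 0, 1.5], "rot": [0, 0, 0]}])

```text
clock: 28.95
eef_pos: [0.6524, 0.0648, 0.0298]
eef_rot: [0.707, 0.707, 0.0, 0.0]
contact_force: [-1.6, -0.1, 1.5]
finger_gap: 0.0612
```

apply_moves(motion=[{"jaw": 0.9, "linear": [0, 0, 0], "rot": [0, 0, 0]}, {"jaw": 0.9, "linear": [0, 0, 0], "rot": [0, 0, 0]}, {"jaw": 0.9, "linear": [0, 0, 0], "rot": [0, 0, 0]}, {"jaw": 0.9, "linear": [0, 0, 0], "rot": [0, 0, 0]}, {"jaw": 0.9, "linear": [0, 0, -25], "rot": [0, 0, 0]}, {"jaw": 0.9, "linear": [0, 0, -70], "rot": [0, 0, 0]}, {"jaw": 0.9, "linear": [0, 0, -115], "rot": [0, 0, 0]}, {"jaw": 0.9, "linear": [0, 0, -160], "rot": [0, 0, 0]}, {"jaw": 0.9, "linear": [-20, -15, -190], "rot": [0, 0, 0]}, {"jaw": 0.9, "linear": [-55, -35, -200], "rot": [0, 0, 0]}])

```text
clock: 29.95
eef_pos: [0.6191, 0.0132, 0.2339]
eef_rot: [0.705, 0.709, 0.004, 0.002]
contact_force: [1.7, 0.2, -0.4]
finger_gap: 0.0813
```

apply_moves(motion=[{"jaw": 0.9, "linear": [-40, -20, 0], "rot": [0, 0, 0]}, {"jaw": 0.9, "linear": [-80, -40, 0], "rot": [0, 0, 0]}, {"jaw": 0.9, "linear": [-120, -60, 0], "rot": [0, 0, 0]}, {"jaw": 0.9, "linear": [-160, -80, 0], "rot": [0, 0, 0]}, {"jaw": 0.9, "linear": [-200, -100, 0], "rot": [0, 0, 0]}, {"jaw": 0.9, "linear": [-240, -120, 0], "rot": [0, 0, 0]}, {"jaw": 0.9, "linear": [-280, -140, 0], "rot": [0, 0, 0]}, {"jaw": 0.9, "linear": [-310, -150, 0], "rot": [0, 0, 0]}, {"jaw": 0.9, "linear": [-310, -150, 0], "rot": [0, 0, 0]}, {"jaw": 0.9, "linear": [-310, -150, 0], "rot": [0, 0, 0]}])

```text
clock: 30.95
eef_pos: [0.4673, -0.3009, 0.2293]
eef_rot: [0.707, 0.707, 0.0, -0.0]
contact_force: [0.1, 0.7, 1.3]
finger_gap: 0.0812
```

```bash
python3 - <<'E'
from meas import *
from plant import sense,camera
s=sense();print(np.round(s["eef_pos"],4),np.round(s["contact_force"],1))
c=camera("top");np.savez("top9.npz",**c);h,s,v=masks(c)
d=camera("scene");np.savez("scene9.npz",**d)
yc=(h>17)&(h<28)&(s>130)&(v>85); print("carton",rect(c,big(yc,(232,195,300,270)),.092))
cv=np.hstack([cv2.resize(c["pixels"][90:300,90:460],(450,255),interpolation=cv2.INTER_CUBIC),np.zeros((255,0,3),np.uint8)])
cv2.imwrite("pics/top9.png",np.clip(cv2.resize(c["pixels"][90:300,90:460],None,fx=2.15,fy=2.15,interpolation=cv2.INTER_CUBIC)*1.6,0,255).astype(np.uint8)[...,::-1])
E
```

```text
[ 0.4673 -0.3009  0.2293] [0.1 0.7 1.3]
carton (array([435.7,  77.3]), array([45.2, 60. ]), 88.8)
```

View pics/top9.png

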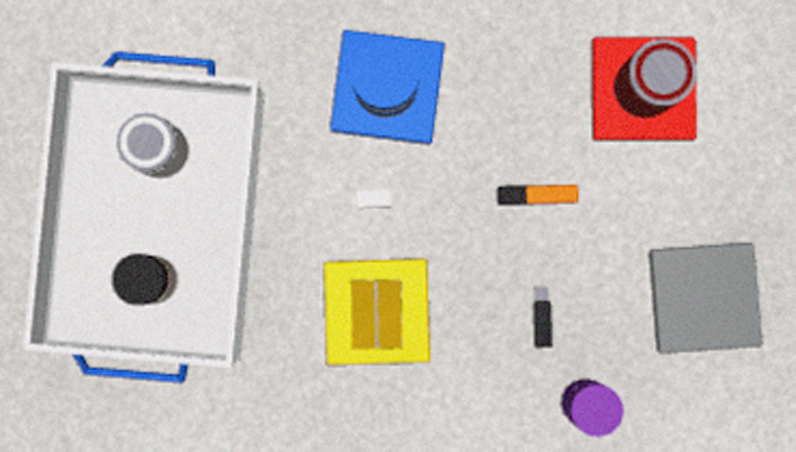

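```bash
python3 - <<'E'
from meas import *
c=dict(np.load("top9.npz"))
f=lambda xy,z:(ray(c,(np.array(xy)/2.15+90),z)*1000).round(1)
print("tin",f((662,72),.082),"jar",f((140,278),.068),"white tin",f((149,141),.064),"carton",f((376,314),.092))
d=dict(np.load("scene9.npz"))
h,s,v=masks(d);u=proj(d,[.653,.064,.072]).astype(int);b=(abs(h-108)<8)&(s>110)&(v>60)
im=d["pixels"][u[1]-60:u[1]+70,u[0]-100:u[0]+70];cv2.circle(im:=im.copy(),(100,60),1,(255,0,0),-1)
cv2.imwrite("pics/sc9.png",np.clip(cv2.resize(im,None,fx=4,fy=4)*1.6,0,255).astype(np.uint8)[...,::-1])
E
```

```text
tin [[ 645.2 -181.8]] jar [[471.8 289.7]] white tin [[596.1 281.1]] carton [[435.6  77.5]]
```

View pics/sc9.png

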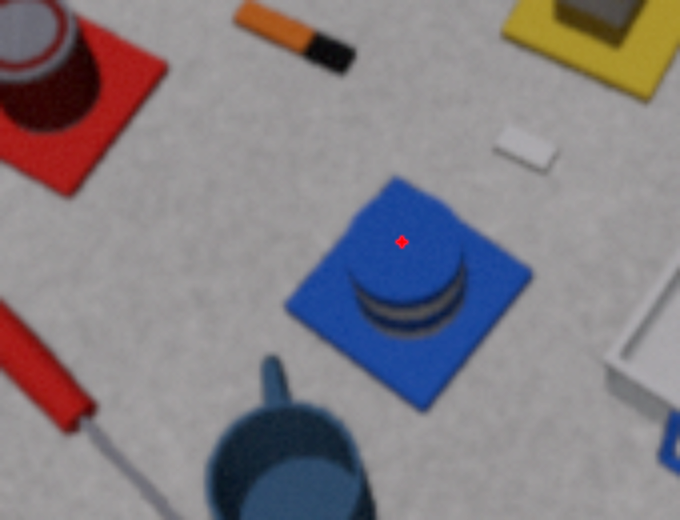

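The tub is upright with its lid centred within about 2 mm of target. All checks pass, so I'm handing in.

```bash
python3 -c "
from plant import sign_off
print(sign_off())"
```

```text
the job is handed in; nothing more can be done
None
```

The job is done and handed in at about 31 s of the 128 s limit; `sign_off()` gives no verdict. I moved the jar into the empty half of the clear box first. Then the tub went to the grey pad to park, the carton to yellow, the tin to red, and the tub from grey to blue. Each was lowered to light contact and then released.

In the last pictures everything was upright, the grey pad was empty, and the gripper was clear of everything. The white tin read the same position as at the start, and the purple jar was not touched.

| Item | Last check | Offset from target |
|---|---|---|
| Jar | top camera, (472, 290) mm | about 4 mm from the half's centre |
| Tin | top camera, (645, −182) mm | within 2 mm of the red pad centre |
| Carton | top camera, (436, 77) mm | 2–3 mm from the yellow pad centre |
| Tub | scene camera, lid blends into the blue pad | about 2 mm from the blue pad centre |

- **Camera disagreement:** The top and wrist cameras differed by about 1 mm, which is within the stated calibration.
- **Tub position:** The top view could not outline the tub on the blue pad. Its position rests on the arm's reading at release, (652, 65) mm, and the scene view.

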